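# Swap the block on the gauge slide and click it into its detent

## Robot

A 7-joint arm with a two-finger parallel gripper is mounted at the origin on the work surface. World frame = base frame: x ahead of the robot, y to its left, z up, the work surface at z = 0. Lengths are in m, angles in rad, forces in N, time in s.
With the tool pointing down it reaches from about 0.4 to 0.925 m from the base axis. Payload 4.1 kg.
Tool frame: the origin (TCP) lies between the finger pads, 19 mm behind the fingertips; this is the grasp point; z points along the fingers, y is the line along which they close (so a half turn about z gives the same grasp; the last joint's range is limited). The gripper opens to 85 mm and grips with 20 to 120 N. Pads are 22 mm wide; open, the fingers measure 114 mm over their backs; the gripper's body (76 mm by 85 mm) begins 54 mm behind the grasp point. The pads swing forward as they close: fully open they stand 13 mm farther back than shut.
Start: joints at [1.194, 0.398, 0.045, 1.537, -0.019, 1.207, -0.051], TCP at [0.178, -0.625, 0.25] pointing down, gripper open.
Joint ranges: [-2.82, 2.82], [-0.49, 2.23], [-1.37, 1.46], [0, 2.46], [-1.36, 4.5], [0.23, 2], [-2.94, 2.94]. Speed limits (rad/s): [2.57, 2.57, 3.14, 3.14, 3.14, 3.14, 3.14].

## Interface

Orientations are given as a unit quaternion [w, x, y, z].
In Python, from rig import monitor, read_camera, get_calibration, order gives the robot as it stands. The module is installed in compiled form; this text tells all that it offers.
- The arm moves only by the shell command python3 -m jog 'ROWS'. ROWS is JSON, a list of rows, each a list of 7 numbers: the shift along the tool's x, y, z in cm, then the turn, a rotation vector about the tool's x, y, z in degrees, then the finger opening in cm, from 0 to 8.54. A call has 1 to 20 rows; each row is the pose to reach, as a shift and turn from the pose commanded when the call began, along the tool's axes at that moment; what a row does not reach only later rows make up. A row lasts 1/8 s, in which the tool goes at most 62.5 mm and 10.7 degrees, less where a joint would pass 70% of its speed; a pose out of reach is approached as far as the arm can. A call with a gripper value outside its range is refused whole. The fingers move at their own pace and stop on an object; the grip force is fixed at half the most. Time passes only in rows, so rows that repeat a pose let the fingers close. It gives the time, the measured TCP pose, the force, the opening and the grip force at its end, in the units of the state.
- monitor.state(): the state, without advancing time (a new reading comes with each control period).
- read_camera(name): name is "side" or "top"; returns the picture (384x512x3 uint8, red, green, blue); there is no depth.
- get_calibration(name): a dict with "fovy" (degrees; the focal length in pixels is half the picture's height over the tangent of half this angle, whatever the lens; pixels are square), "cx", "cy" (the principal point, pixels), "rvec" (rotation vector, rad) and "tvec" (3), from world to camera coordinates, as OpenCV has them. Camera axes: x right, y down, z forward; pixel columns grow to the right and rows downward; lengths in m; the calibration is good to about 2 mm. A picture is of the moment at which its call begins. get_calibration takes no time and is no camera call.
- order.sign_off(): hands the job in; it is judged then, once.
The state is a dict: "clock": time; "joint_pos": joint angles; "joint_vel": joint speeds; "effort": joint torques, N m; "tcp_pos": TCP position; "tcp_rot": TCP orientation; "ft_force": force on the tool from outside, world axes, zero at the start; "moment": the same for the moment, N m; "width": opening from 0.0 (shut) to 1.0 (fully open); "gripper_force": force on a finger pad.
Only numpy, scipy, OpenCV 4.12 (cv2) and the standard library are available. Lean on these libraries where they do the work, as an engineer would, in place of code of your own. Each camera call takes 0.05 s, during which the arm holds its last target. There are 200 camera calls.

## Task

With the slide's carriage left at its loading end, swap the two white blocks: the stepped one from the carriage nest goes into the wooden cradle, and the one with the round boss goes from the cradle into the carriage nest (the cork mat is free for setting a block down meanwhile). Then take the carriage by its upright black grip and slide it towards the gauge until you feel its spring ball drop into the detent notch, before the rail's far end. Finish there, still gripping it and holding it at the notch; leave the bottle, brush and steel cup alone.

Things in the scene. Friction and masses are not known exactly. Their poses are not given: they have to be found in the camera images.
- rail: Fixed aluminium rail housing, 56 mm wide (x), 316 mm long (y), 30 mm high; end plates 40 mm high, 70 mm wide, 10 mm thick; steel foot 8 mm high at its -y end, out to y = -208 mm. Origin: centre of its underside. +y is the way the carriage slides, from loading end to gauge. The notch, hidden inside, lies at 65 to 125 mm of carriage travel, new each time.
- carriage (a joint): Carriage travel along rail +y, m: 0 at the loading end (start), 0.14 at the far stop. Grey plate 64 x 170 x 12 mm, top 43 mm above the bench, carrying nest, plunger and grip. Slides with about 2 N of friction, stays where left. Resistance rising by 6 N or more before 0.13 means the ball is in the notch; roughly 15 N forces it out.
- nest (a point): Centre of the nest's floor on the carriage, 43 mm above the bench; axes as the rail's. The nest is a shallow frame, inside 48 mm (x) by 68 mm (y), with lips 4 mm thick and 5 mm high.
- grip_mid (a point): Where to take the upright black grip that is fixed on the carriage, 22 mm (rail's x) by 26 mm (rail's y), from 43 to 103 mm above the bench: this point is on its axis, 85 mm above the bench, 97 mm from the nest centre towards rail -y. Take it from above, fingers closing along x. Strain left by gripping eases over the first mm of travel (some 6 N).
- plunger (a joint): Drop of the carriage's spring ball, m: 0 on the flat strip inside the rail, 0.003 fully in the notch; spring 8 to 10 N. Its round steel tail on the carriage, between grip and nest, sinks with it. The ball has about 0.8 mm of free play either way in the notch and is nearly out at 2.5 mm.
- gauge: Fixed dial gauge on a stand. Origin: on the bench below its vertical stem, on the rail's centre line; axes as the rail's. Stem tip 98 mm above the bench; dial 48 mm across at 172 mm height, 14 mm thick along y; column of radius 8 mm at x = +100 mm, 190 mm high; top of dial 196 mm. With the ball in the notch the stem is 50 mm (give or take 6) beyond the nest centre, towards +y.
- stepped: Loose white block, 40 mm (x) by 60 mm (y), 30 mm high, with a step across its whole width on 30 mm at its -y end that rises to 44 mm; 0.17 kg nominal. Origin: centre of its underside. It starts in the carriage nest, long side along the rail.
- bossed: Loose white block, 40 mm (x) by 60 mm (y), 30 mm high, with a round boss 26 mm across in the middle of its top, rising to 44 mm; 0.17 kg nominal. Origin: centre of its underside. It starts in the cradle, long side along the cradle's y.
- cradle: Fixed wooden cradle block, 70 mm (x) by 90 mm (y); floor 20 mm above the bench, with a frame of lips 4 mm thick and 5 mm high around it, inside 48 mm (x) by 68 mm (y). Origin: centre of its underside.
- cradle_floor (a point): Centre of the cradle's floor, 20 mm above the bench; axes as the cradle's.
- mat: Fixed cork mat, 90 mm (x) by 110 mm (y), 4 mm thick, free for setting a block down. Origin: centre of its underside.
- oil: Bystander: oil bottle, 44 mm across, 110 mm tall. Origin: centre of its underside.
- brush: Bystander: brush lying on the bench along its x. Origin: underside, near its middle.
- pot: Bystander: small steel cup, 70 mm across, 60 mm tall. Origin: centre of its underside.
Not all that is in view belongs to the job. Leave any purple look-alike of the cradle alone. What is shaped like the bossed but turquoise is not meant.

How it is judged:
By the outcome, as a careful person would: the job done as asked, in the order asked, and still so for the second after the job is handed in, while the arm keeps its last pose, push and grip.
It also fails if it takes over 72 s, if anything falls off the work surface, if the arm or the gripper's body presses on something with over 40 N, if the wrist force passes 120 N, or if a joint passes its speed limit or range.

## Working session

There is one attempt and no reset: what is moved stays moved. The work goes in short steps, Python scripts to look and compute and a shell command to move; the robot and the scene stay as the last step left them, time stands still between calls to the robot, and variables do not carry over. Pictures are saved under pics/ and viewed, at most 10 in all, crops included, and the job is handed in when it is done.

```bash
mkdir -p pics; python3 - <<'E'
from rig import monitor, read_camera, get_calibration
import cv2
for n in("side","top"):
    cv2.imwrite(f"pics/{n}0.png",read_camera(n)[:,:,::-1]); print(n,get_calibration(n))
print(monitor.state())
E
```

```text
side {'fovy': 51.55833539624823, 'cx': 253.2315993544623, 'cy': 196.15814254853063, 'rvec': array([ 0.39734153, -2.66212693,  1.37260884]), 'tvec': array([0.54116696, 0.17467275, 0.84871315])}
top {'fovy': 49.73805404938783, 'cx': 256.8874442149812, 'cy': 186.75235996445136, 'rvec': array([ 2.16873477, -2.14936829,  0.17451154]), 'tvec': array([-0.03011937,  0.58875785,  1.106843  ])}
{'clock': 0.1, 'joint_pos': array([ 1.19399838,  0.39912327,  0.04505148,  1.53775565, -0.01870168,
        1.20689062, -0.0506828 ]), 'joint_vel': array([ 0.00106838, -0.00222785, -0.00017482, -0.0022768 , -0.00098868,
       -0.00023405, -0.00056477]), 'effort': array([ 3.48154113e-03, -4.76266193e+01,  1.36977386e+00, -2.54949903e+01,
        1.17824317e-02,  5.03263131e-03,  1.29046998e-05]), 'tcp_pos': array([ 0.17812652, -0.62456117,  0.2490635 ]), 'tcp_rot': array([-8.58184930e-04,  9.90360718e-01,  1.38509487e-01, -1.83725748e-04]), 'ft_force': array([-0.05662232, -0.52311454, -0.35649596]), 'moment': array([ 0.0365174 , -0.00281572, -0.02942087]), 'gripper_force': 0.0, 'width': 0.9995438736655876}
```

View pics/top0.png

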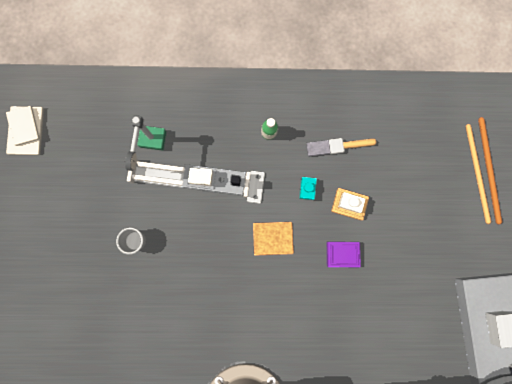

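View pics/side0.png

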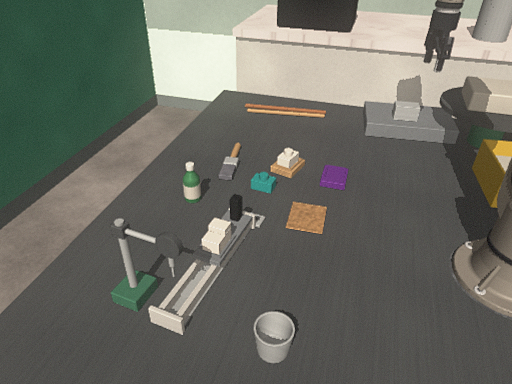

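Top view: the rail runs from about (266,187), the loading end, to (130,172), the gauge end. White blocks are at (200,176), stepped on the carriage, and (351,203), bossed in the orange wooden cradle.
Things that could be mistaken: purple cradle look-alike (344,254), turquoise bossed look-alike (309,188), cork mat (273,238). The wooden cradle at (350,204) and the white blocks fit the description, and I'll check them in close crops.

```bash
python3 - <<'E'
import cv2
t=cv2.imread("pics/top0.png")[115:265,120:380]; s=cv2.imread("pics/side0.png")[145:335,145:345]
cv2.imwrite("pics/topc.png",cv2.resize(t,None,fx=3,fy=3,interpolation=cv2.INTER_CUBIC))
cv2.imwrite("pics/sidec.png",cv2.resize(s,None,fx=3,fy=3,interpolation=cv2.INTER_CUBIC))
E
```

```text
(no output)
```

View pics/topc.png

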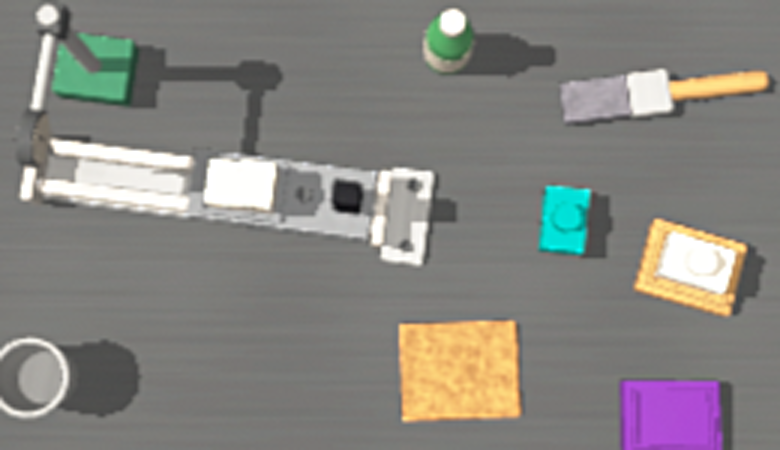

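View pics/sidec.png

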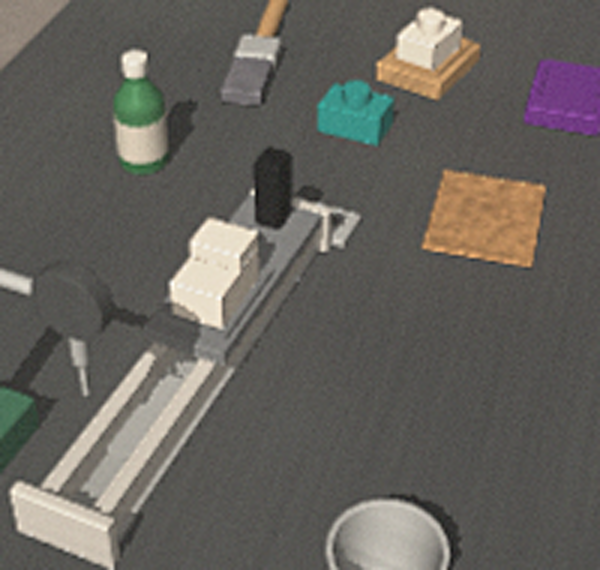

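```bash
cat > h.py <<'E'
import numpy as np, cv2
from scipy.optimize import least_squares
from rig import monitor, read_camera, get_calibration
def cam(n):
    c=get_calibration(n); f=192/np.tan(np.radians(c['fovy']/2))
    return np.array([[f,0,c['cx']],[0,f,c['cy']],[0,0,1]]),np.array(c['rvec'],float),np.array(c['tvec'],float)
C={n:cam(n) for n in('top','side')}
def proj(n,P):
    K,r,t=C[n]; return cv2.projectPoints(np.atleast_2d(np.array(P,float)),r,t,K,None)[0][:,0]
OFF={'top':(120,115),'side':(145,145)}
def full(n,p,s=3): return (np.array(p,float)+.5)/s-.5+np.array(OFF[n])
def ray(n,p):
    K,r,t=C[n]; R=cv2.Rodrigues(r)[0]; d=R.T@np.linalg.inv(K)@np.array([*p,1.]); return -R.T@t,d
def onplane(n,p,z):
    o,d=ray(n,p); return o+d*(z-o[2])/d[2]
def tri(pt,ps):
    P=[C[n][0]@np.c_[cv2.Rodrigues(C[n][1])[0],C[n][2]] for n in('top','side')]
    X=cv2.triangulatePoints(*P,np.array(pt,float).reshape(2,1),np.array(ps,float).reshape(2,1))[:,0]
    X=X[:3]/X[3]; e=[np.linalg.norm(proj(n,X)[0]-q) for n,q in(('top',pt),('side',ps))]
    return X,np.round(e,2)
def place(q,P):
    c,s=np.cos(q[2]),np.sin(q[2]); P=np.atleast_2d(P); return np.c_[P[:,0]*c-P[:,1]*s+q[0],P[:,0]*s+P[:,1]*c+q[1],P[:,2]]
def fit(obs,q0):
    f=lambda q:np.concatenate([proj(n,place(q,p))[0]-full(n,u) for n,p,u in obs])
    r=least_squares(f,q0,loss='soft_l1',x_scale=[.1,.1,.3]); return r.x,np.round(r.fun.reshape(-1,2) if r.fun.size==2*len(obs) else r.fun,1)
E
python3 - <<'E'
from h import *
np.set_printoptions(precision=4,suppress=True)
T=lambda a,b:print(*tri(full('top',a),full('side',b)))
for n in C: print(n,ray(n,(0,0))[0])
print('grip top');T((346,195),(274,156))
print('mat');[T(a,b) for a,b in(((400,323),(423,249)),((516,320),(445,171)),((521,416),(546,185)),((402,421),(530,266)))]
print('boss');T((705,258),(432,15))
print('cradle: +x+y, -x+y, -x-y top');[T(a,b) for a,b in(((657,220),(378,60)),((635,290),(437,85)),((731,312),(480,43)))]
print('far plate -x');T((21,199),(117,531))
print('stepped low top near corners');T((206,157),(172,288));T((205,206),(225,301))
for z,p in((.03,(45,167)),(.03,(190,182)),(.103,(346,195)),(.008,(429.5,218))): print(onplane('top',full('top',p),z))
m,e=fit([('top',(.045,.055,.004),(400,323)),('top',(.045,-.055,.004),(516,320)),('top',(-.045,-.055,.004),(521,416)),('top',(-.045,.055,.004),(402,421)),('side',(.045,.055,.004),(423,249)),('side',(.045,-.055,.004),(445,171)),('side',(-.045,-.055,.004),(546,185)),('side',(-.045,.055,.004),(530,266))],[.45,0,0]);print('mat',m,e.tolist())
c,e=fit([('top',(.035,.045,.025),(657,220)),('top',(.035,-.045,.025),(748,243)),('top',(-.035,-.045,.025),(731,312)),('top',(-.035,.045,.025),(635,290)),('side',(.035,.045,.025),(378,60)),('side',(-.035,.045,.025),(437,85)),('side',(-.035,-.045,.025),(480,43)),('side',(-.035,.045,0),(437,97))],[.5,-.2,0]);print('cradle',c,e.tolist())
E
```

```text
top [ 0.4292 -0.0006  1.1783]
side [0.3587 0.7212 0.6284]
grip top
[0.5973 0.0338 0.107 ] [0.24 0.3 ]
mat
[ 0.4899 -0.0157  0.0039] [0.93 1.18]
[ 0.4942 -0.1252  0.0047] [0.72 0.84]
[ 0.4052 -0.1291  0.0065] [0.57 0.67]
[ 0.401  -0.018   0.0064] [0.15 0.19]
boss
[ 0.5474 -0.2905  0.0656] [1.06 1.08]
cradle: +x+y, -x+y, -x-y top
[ 0.589  -0.256   0.0263] [0.35 0.36]
[ 0.5242 -0.2347  0.0225] [0. 0.]
[ 0.5021 -0.3245  0.0233] [0.84 0.85]
far plate -x
[0.5975 0.3332 0.0423] [1.32 2.26]
stepped low top near corners
[0.6326 0.1604 0.0747] [1.36 1.93]
[0.5907 0.1608 0.0737] [0.41 0.59]
[0.6334 0.3172 0.03  ]
[0.6207 0.1821 0.03  ]
[0.5985 0.0341 0.103 ]
[ 0.5922 -0.0425  0.008 ]
mat [ 0.4475 -0.0726  0.0411] [[0.1, 0.8], [0.2, 0.5], [0.0, 0.7], [0.5, 0.4], [-1.3, -0.3], [-1.0, -0.1], [-0.6, 0.7], [0.1, 0.4]]
cradle [ 0.546  -0.2893 -0.2604] [[-0.5, -0.4], [0.0, 0.4], [0.0, 1.3], [0.9, 0.1], [-1.2, 0.4], [0.4, -1.1], [-0.3, -0.4], [-0.2, 2.2]]
```

```bash
cat > fitrail.py <<'E'
from h import *
np.set_printoptions(precision=4,suppress=True)
S='side';t='top'
# (cam, xyz rail, on carriage?, pixel)
O=[(t,(0,0,.103),1,(346,195)),(S,(0,0,.103),1,(274,156)),(t,(0,-.208,.008),0,(429.5,218)),
(t,(-.035,.158,.04),0,(21,199)),(S,(.035,.158,.04),0,(12,487)),(S,(-.035,.158,.04),0,(117,531)),(S,(-.035,.158,0),0,(113,566)),
(t,(.02,.127,.073),1,(206,157)),(t,(-.02,.127,.073),1,(205,206)),(S,(.02,.127,.073),1,(172,288)),(S,(-.02,.127,.073),1,(225,301)),
(S,(.02,.067,.087),1,(203,220)),(S,(-.02,.067,.087),1,(260,238))]
L=[(45,167),(190,182)]
def f(p):
    r=[proj(n,place(p,np.array(P)+[0,p[3]*k,0]))[0]-full(n,u) for n,P,k,u in O]
    for l in L:
        w=onplane('top',full('top',l),.03); d=w[:2]-p[:2]; r.append([(d@[np.cos(p[2]),np.sin(p[2])])*370,0])
    return np.concatenate(r)
r=least_squares(f,[.616,.164,-.115,-.13],loss='soft_l1',x_scale=[.1,.1,.3,.1])
p=r.x; print(p); print(f(p).reshape(-1,2).round(1).tolist())
if __name__=='__main__':
    g=place(p,[0,p[3],.085])[0]; n=place(p,[0,p[3]+.097,.043])[0]; print('grip',g,'nest',n)
    box=lambda X,Y,z0,z1,o=(0,0):[[(o[0]+a*X,o[1]+b*Y,z) for a,b in((1,1),(1,-1),(-1,-1),(-1,1),(1,1))] for z in(z0,z1)]
    k=p[3]; R=[*box(.011,.013,.043,.103,(0,k)),*box(.02,.03,.043,.073,(0,k+.097)),*box(.028,.034,.043,.048,(0,k+.097)),*box(.035,.158,0,.04),*box(.032,.085,.043,.043,(0,k+.07))]
    c=np.array([.546,-.2893,-.2604]); m=np.array([.4475,-.0726,.0411])
    ims=[]
    for n_,x0,y0,w,h,s in(('top',120,115,260,150,3),('side',145,145,200,190,3)):
        im=cv2.resize(cv2.imread(f'pics/{n_}0.png')[y0:y0+h,x0:x0+w],None,fx=s,fy=s,interpolation=cv2.INTER_CUBIC)
        for q,B,col in((p[:3],R,(0,0,255)),(c,[*box(.035,.045,0,.025),*box(.024,.034,.025,.025),*box(.02,.03,.05,.05)],(255,0,0)),(m,box(.045,.055,.004,.004),(0,200,0))):
            for b in B: cv2.polylines(im,[(((proj(n_,place(q,np.array(b)))-[x0,y0]+.5)*s-.5)*16).astype(int)],False,col,1,cv2.LINE_AA,4)
        ims.append(im)
    cv2.imwrite('pics/ovt.png',ims[0]); cv2.imwrite('pics/ovs.png',ims[1])
E
python3 fitrail.py
```

```text
[ 0.6145  0.1688 -0.1211 -0.1364]
[[0.2, 0.2], [-0.6, 1.2], [-1.7, 1.0], [1.8, 0.9], [-0.0, 0.2], [-2.0, -1.3], [1.3, 0.9], [1.6, 1.2], [-0.3, -0.6], [-1.5, -0.9], [-2.1, 0.2], [1.5, 0.1], [-0.9, -1.1], [0.3, 0.0], [1.7, 0.0]]
grip [0.5981 0.0334 0.085 ] nest [0.6098 0.1297 0.043 ]
```

View pics/ovt.png

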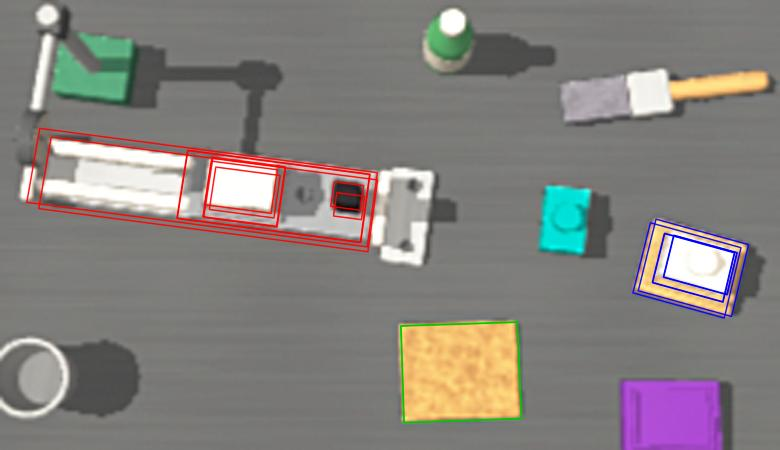

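View pics/ovs.png

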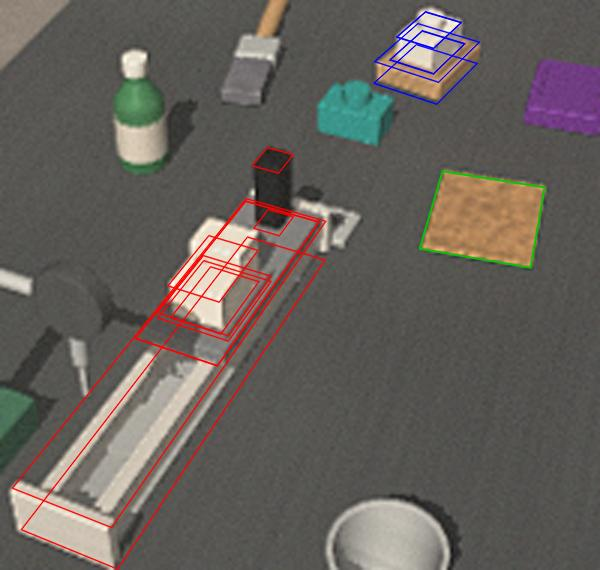

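```bash
sed -i 's/,\.158,/,.168,/g' fitrail.py; python3 fitrail.py; python3 - <<'E'
from h import *
im=read_camera('top'); g=cv2.resize(im[115:265,120:380],None,fx=3,fy=3,interpolation=cv2.INTER_CUBIC)
for nm,(x0,y0,x1,y1),th in(('block',(198,150,285,215),225),('bossed',(640,215,755,320),215),('bar+',(60,135,185,170),200),('bar-',(60,175,185,212),200)):
    m=(g[y0:y1,x0:x1].min(2)>th).astype(np.uint8)
    nc,l,s,c=cv2.connectedComponentsWithStats(m); i=1+s[1:,4].argmax()
    pts=np.argwhere(l==i)[:,::-1].astype(np.float32)+[x0,y0]
    print(nm,s[i],cv2.minAreaRect(pts.astype(np.float32)),[onplane('top',full('top',p),.073 if 'b'+'lock'==nm else .05 if nm=='bossed' else .03).round(4)[:2].tolist() for p in cv2.boxPoints(cv2.minAreaRect(pts.astype(np.float32)))])
gr=((g[160:225,320:372].max(2)<45)).astype(np.uint8); p=np.argwhere(gr)[:,::-1]+[320,160]; print('grip',cv2.minAreaRect(p.astype(np.float32)),p.mean(0))
E
```

```text
[ 0.6134  0.1605 -0.1205 -0.1279]
[[0.2, 0.2], [-0.5, 1.2], [1.2, 1.3], [1.2, 1.0], [-0.4, 0.9], [-2.3, -0.6], [1.0, 1.6], [1.6, 1.3], [-0.3, -0.6], [-1.5, -0.9], [-2.0, 0.2], [1.6, 0.1], [-0.9, -1.1], [0.4, 0.0], [1.7, 0.0]]
grip [0.598  0.0335 0.085 ] nest [0.6097 0.1298 0.043 ]
block [   6    9   71   50 2908] ((239.34317016601562, 181.81100463867188), (67.9392318725586, 47.21475601196289), 5.314546585083008) [[0.5954, 0.1627], [0.6382, 0.1601], [0.6332, 0.0992], [0.5903, 0.1021]]
bossed [  19   17   76   61 2837] ((697.0134887695312, 262.0810546875), (69.03665161132812, 44.84809494018555), 17.10272979736328) [[0.5374, -0.25], [0.5771, -0.263], [0.5589, -0.3236], [0.5193, -0.3103]]
bar+ [   0    6  125   26 1577] ((121.9054946899414, 154.31512451171875), (126.05413818359375, 14.06519889831543), 6.613461017608643) [[0.6458, 0.3053], [0.6591, 0.3044], [0.6467, 0.1873], [0.6334, 0.1883]]
bar- [   0    0  125   37 3368] ((122.0, 193.0), (36.0, 124.0), 90.0) [[0.626, 0.3029], [0.6273, 0.1879], [0.5933, 0.1867], [0.5921, 0.3014]]
grip ((347.61602783203125, 197.51365661621094), (26.230857849121094, 26.581382751464844), 6.709837436676025) [349.05329154 200.3322884 ]
```

```bash
cat >> h.py <<'E'
from scipy.spatial.transform import Rotation as Ro
def go(x,y,z,yaw,s=None):
    """shift (cm) and turn (deg) in tool axes to bring TCP to xyz with closing line along object x (yaw, rad)"""
    s=s or monitor.state(); q=s['tcp_rot']; R=Ro.from_quat([q[1],q[2],q[3],q[0]])
    p=np.pi/2+yaw; G=Ro.from_matrix(np.array([[np.cos(p),np.sin(p),0],[np.sin(p),-np.cos(p),0],[0,0,-1]]))
    return np.round(np.r_[R.inv().apply(np.array([x,y,z])-s['tcp_pos'])*100,np.degrees((R.inv()*G).as_rotvec())],2).tolist()
E
python3 -c "
from h import *
print(go(.547,-.288,.15,-.275)); print(go(.547,-.288,.05,-.275))"
```

```text
[44.71, -22.24, 9.95, -0.08, -0.04, -58.32]
[44.71, -22.23, 19.95, -0.08, -0.04, -58.32]
```

```bash
python3 -m jog '[[44.7,-22.2,9.9,0,0,-58.3,6.5],[44.7,-22.2,9.9,0,0,-58.3,6.5],[44.7,-22.2,9.9,0,0,-58.3,6.5],[44.7,-22.2,9.9,0,0,-58.3,6.5],[44.7,-22.2,9.9,0,0,-58.3,6.5],[44.7,-22.2,9.9,0,0,-58.3,6.5],[44.7,-22.2,9.9,0,0,-58.3,6.5],[44.7,-22.2,9.9,0,0,-58.3,6.5],[44.7,-22.2,9.9,0,0,-58.3,6.5],[44.7,-22.2,9.9,0,0,-58.3,6.5],[44.7,-22.2,9.9,0,0,-58.3,6.5],[44.7,-22.2,9.9,0,0,-58.3,6.5],[44.7,-22.2,9.9,0,0,-58.3,6.5]]'; python3 -c "
from h import *
print(go(.547,-.288,.05,-.275))"
```

```text
clock: 1.78
tcp_pos: [0.5466, -0.2902, 0.1513]
tcp_rot: [0.0, 0.798, 0.603, -0.0]
ft_force: [-0.4, 0.6, -0.6]
width: 0.761
gripper_force: 0.0
[0.23, -0.02, 10.13, 0.02, 0.03, -0.14]
```

```bash
python3 -m jog '[[0.2,0,4,0,0,0,6.5],[0.2,0,7,0,0,0,6.5],[0.2,0,9,0,0,0,6.5],[0.2,0,10.1,0,0,0,6.5],[0.2,0,10.1,0,0,0,6.5]]'; python3 -m jog '[[0,0,0,0,0,0,2],[0,0,0,0,0,0,2],[0,0,0,0,0,0,2],[0,0,0,0,0,0,2],[0,0,0,0,0,0,2],[0,0,0,0,0,0,2]]';  python3 -c "
from h import *
print(go(.4475,-.0726,.15,.04))"
```

```text
clock: 2.4
tcp_pos: [0.5477, -0.2872, 0.0498]
tcp_rot: [-0.0, 0.798, 0.603, -0.0]
ft_force: [-0.3, 0.0, -0.3]
width: 0.759
gripper_force: 0.0
clock: 3.15
tcp_pos: [0.549, -0.2876, 0.0516]
tcp_rot: [0.001, 0.797, 0.603, 0.001]
ft_force: [0.3, 0.0, 6.7]
width: 0.45
gripper_force: 62.6
[17.92, -15.59, -9.9, 0.16, 0.07, -18.07]
```

```bash
python3 -m jog '[[0,0,-2,0,0,0,2],[0,0,-6,0,0,0,2],[4,-3,-8.5,0,0,-4,2],[9,-8,-8.5,0,0,-10,2],[13,-12,-8.5,0,0,-16,2],[17.9,-15.6,-8.5,0,0,-18,2],[17.9,-15.6,-8.5,0,0,-18,2],[17.9,-15.6,-8.5,0,0,-18,2],[17.9,-15.6,-8.5,0,0,-18,2],[17.9,-15.6,-8.5,0,0,-18,2]]';  python3 -c "
from h import *
print(go(.4475,-.0726,.037,.04)); cv2.imwrite('pics/p1.png',np.vstack([cv2.resize(read_camera(n)[120:260,200:400],None,fx=2,fy=2)[:,:,::-1] for n in ('top','side')]))"
```

```text
clock: 4.4
tcp_pos: [0.4467, -0.0735, 0.135]
tcp_rot: [0.0, 0.694, 0.72, 0.0]
ft_force: [-0.7, -0.1, -0.7]
width: 0.453
gripper_force: 61.8
[0.09, 0.08, 9.8, 0.0, 0.0, -0.2]
```

View pics/p1.png

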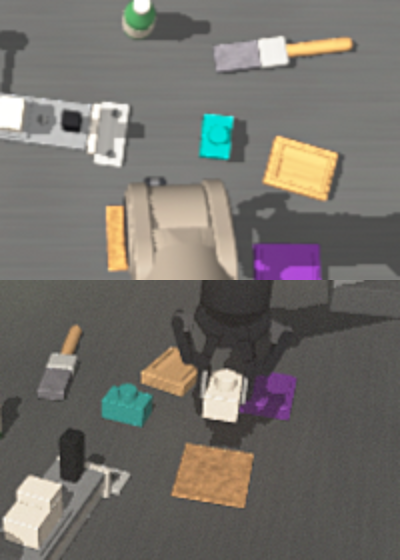

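The bossed block is held upright over the mat, at (225,390) in the lower half. The cradle at (302,168) in the upper half is empty. Setting the block down.

```bash
python3 -m jog '[[0.1,0.1,4,0,0,0,2],[0.1,0.1,7,0,0,0,2],[0.1,0.1,9,0,0,0,2],[0.1,0.1,9.5,0,0,0,2],[0.1,0.1,9.8,0,0,0,2],[0.1,0.1,9.8,0,0,0,2]]'; python3 - <<'E'
from h import *
im=read_camera('top'); x0,y0=325,180
g=cv2.resize(im[y0:y0+45,x0:x0+50],None,fx=4,fy=4,interpolation=cv2.INTER_CUBIC).astype(int)
m=((g[:,:,0]-g[:,:,2]>60)&(g[:,:,0]>150)).astype(np.uint8); print(m.sum())
r=cv2.minAreaRect(np.argwhere(m)[:,::-1].astype(np.float32)); print(r)
for z in(.025,.012): print((np.array([onplane('top',(p+.5)/4-.5+[x0,y0],z) for p in cv2.boxPoints(r)])).round(4)[:,:2].tolist(), onplane('top',(np.array(r[0])+.5)/4-.5+[x0,y0],z))
print(go(.45,-.07,.0,.04))
E
```

```text
clock: 5.25
tcp_pos: [0.4479, -0.0716, 0.0376]
tcp_rot: [0.001, 0.693, 0.721, 0.0]
ft_force: [0.1, 0.5, -0.9]
width: 0.453
gripper_force: 61.8
13410
((100.96556091308594, 96.18089294433594), (136.62705993652344, 102.04257202148438), 16.22019386291504)
[[0.5245, -0.2302], [0.594, -0.2516], [0.5678, -0.344], [0.4986, -0.3219]] [ 0.54606285 -0.28691658  0.025     ]
[[0.5256, -0.2328], [0.5959, -0.2545], [0.5694, -0.3479], [0.4994, -0.3255]] [ 0.54738056 -0.29014401  0.012     ]
[0.15, 0.2, 3.77, 0.08, 0.03, -0.08]
```

```bash
python3 -m jog '[[0,0,0.1,0,0,0,2],[0,0,0.2,0,0,0,2],[0,0,0.25,0,0,0,2]]'; python3 -m jog '[[0,0,0,0,0,0,6.5],[0,0,0,0,0,0,6.5],[0,0,0,0,0,0,6.5],[0,0,-4,0,0,0,6.5],[0,0,-9,0,0,0,6.5],[0,0,-11,0,0,0,6.5],[0,0,-11,0,0,0,6.5]]'; python3 - <<'E'
from h import *
print(go(.611,.1298,.15,-.108))
E
```

```text
clock: 5.68
tcp_pos: [0.4477, -0.0715, 0.0355]
tcp_rot: [0.0, 0.693, 0.721, -0.0]
ft_force: [-3.4, 0.1, 12.9]
width: 0.453
gripper_force: 63.5
clock: 6.55
tcp_pos: [0.4485, -0.0716, 0.1458]
tcp_rot: [0.002, 0.693, 0.721, 0.001]
ft_force: [-0.4, -0.5, -0.6]
width: 0.764
gripper_force: 0.0
[19.5, 17.01, -0.38, 0.21, 0.06, 8.39]
```

```bash
python3 -m jog '[[6,5,-0.4,0,0,4,6.5],[11,9.5,-0.4,0,0,8.4,6.5],[16,14,-0.4,0,0,8.4,6.5],[19.5,17,-0.4,0,0,8.4,6.5],[19.5,17,-0.4,0,0,8.4,6.5],[19.5,17,-0.4,0,0,8.4,6.5],[19.5,17,-0.4,0,0,8.4,6.5]]'; python3 - <<'E'
from h import *
print(go(.611,.1298,.072,-.108))
# mat block check
im=read_camera('top'); 
cv2.imwrite('pics/p2.png',np.vstack([cv2.resize(read_camera('side')[145:335,145:345],None,fx=3,fy=3,interpolation=cv2.INTER_CUBIC)[:,:,::-1]]))
E
```

```text
clock: 7.42
tcp_pos: [0.6085, 0.1277, 0.1474]
tcp_rot: [0.0, 0.745, 0.667, -0.002]
ft_force: [0.2, -0.0, -0.0]
width: 0.76
gripper_force: 0.0
[0.25, 0.24, 7.54, -0.11, 0.14, -0.11]
```

View pics/p2.png

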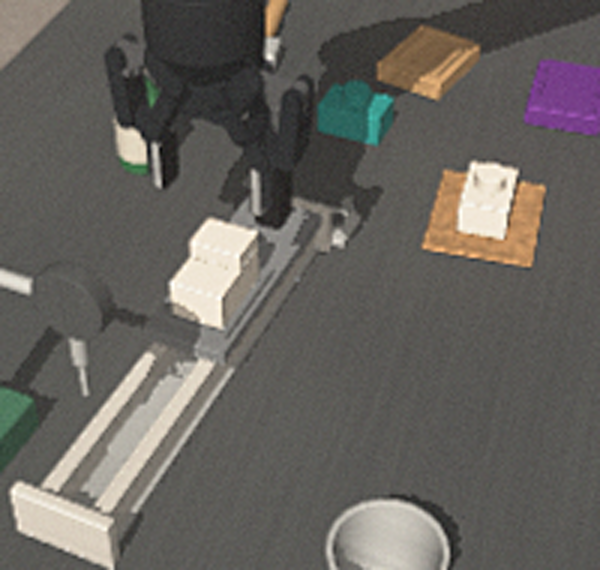

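Bossed block stands upright on the mat at (488,200), the carriage has not moved, and the fingers straddle the stepped block. Descending to grasp it.

```bash
python3 -m jog '[[0.2,0.2,3,0,0,0,6.5],[0.2,0.2,5.5,0,0,0,6.5],[0.2,0.2,7,0,0,0,6.5],[0.2,0.2,7.4,0,0,0,6.5],[0.2,0.2,7.4,0,0,0,6.5]]';  python3 -m jog '[[0,0,0,0,0,0,2],[0,0,0,0,0,0,2],[0,0,0,0,0,0,2],[0,0,0,0,0,0,2],[0,0,0,0,0,0,2],[0,0,0,0,0,0,2]]';  python3 -c "
from h import *
print(go(.547,-.2885,.15,-.27))"
```

```text
clock: 8.15
tcp_pos: [0.6122, 0.1317, 0.075]
tcp_rot: [0.0, 0.744, 0.668, 0.0]
ft_force: [0.0, 0.1, 0.7]
width: 0.756
gripper_force: 0.0
clock: 8.9
tcp_pos: [0.6127, 0.1323, 0.0757]
tcp_rot: [0.001, 0.744, 0.668, 0.001]
ft_force: [-0.2, 0.5, 6.3]
width: 0.453
gripper_force: 61.5
[-42.53, -1.99, -7.45, 0.11, -0.04, 9.29]
```

```bash
python3 -m jog '[[0,0,-1.5,0,0,0,2],[0,0,-5,0,0,0,2],[0,0,-10,0,0,0,2],[-5,0,-10,0,0,2,2],[-10,0,-10,0,0,4,2],[-15.5,-0.5,-10,0,0,6,2],[-21,-0.8,-10,0,0,9,2],[-27,-1.2,-10,0,0,9.3,2],[-33,-1.5,-10,0,0,9.3,2],[-38,-1.8,-8,0,0,9.3,2],[-42.5,-2,-5,0,0,9.3,2],[-42.5,-2,-3,0,0,9.3,2],[-42.5,-2,-3,0,0,9.3,2],[-42.5,-2,-3,0,0,9.3,2]]';  python3 -c "
from h import *
print(go(.547,-.2885,.0537,-.27))
i=read_camera('top')[160:250,310:400]; j=read_camera('side')[120:220,235:335]
cv2.imwrite('pics/p3.png',np.hstack([cv2.resize(a,(400,400),interpolation=cv2.INTER_CUBIC) for a in (i,j)])[:,:,::-1])"
```

```text
clock: 10.65
tcp_pos: [0.5475, -0.2867, 0.1055]
tcp_rot: [0.0, 0.795, 0.607, 0.001]
ft_force: [0.6, -0.9, -1.6]
width: 0.454
gripper_force: 60.8
[-0.19, -0.01, 5.18, 0.09, -0.05, 0.15]
```

View pics/p3.png

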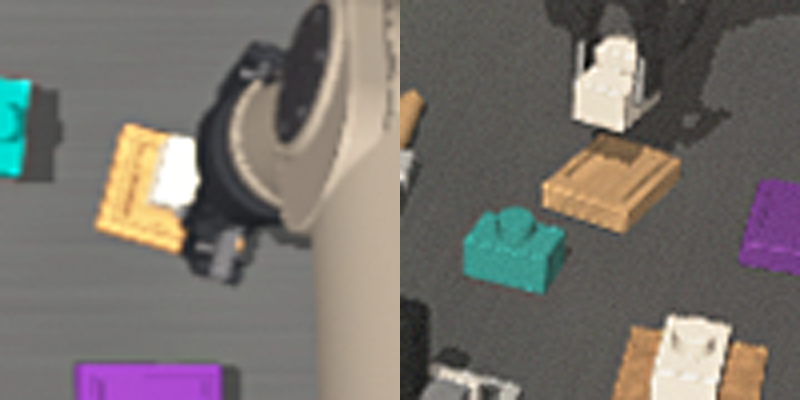

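```bash
python3 - <<'E'
from h import *
tp=np.array([.5475,-.2867]); y=-.27; ax=np.array([np.cos(y),np.sin(y)]); ay=np.array([-np.sin(y),np.cos(y)])
for n,p,s,o,z in(('top',(165,136),4.444,(310,160),.1028),('top',(152,204),4.444,(310,160),.1028),('side',(173,115),4,(235,120),.0728),('side',(225,131),4,(235,120),.0728)):
    w=onplane(n,(np.array(p)+.5)/s-.5+o,z)[:2]-tp; print(n,(w@ax*1e3).round(1),(w@ay*1e3).round(1))
# proj of expected cradle inner outline check: front cradle top corners in side crop
for P in((.035,.045,.025),(-.035,.045,.025),(-.035,-.045,.025)):
    print(((proj('side',place([.5465,-.2885,-.27],P))[0]+.5-[235,120])*4-.5+[400,0]).round(0))
E
```

```text
top 18.1 32.5
top -23.2 30.0
side 21.8 17.9
side -20.7 18.0
[538. 182.]
[623. 210.]
[678. 157.]
```

```bash
python3 - <<'E'
from h import *
T=lambda p:(np.array(p)+.5)/4.444-.5+[310,160]
S=lambda p:(np.array(p)+.5)/4-.5+[235,120]
print(tri(T((165,136)),S((177,66)))); print(tri(T((152,204)),S((232,80))))
for yo in(.018,.03):
  for P in((.02,yo,.0728),(-.02,yo,.0728),(.02,yo,.1028),(-.02,yo,.1028),(.02,yo-.06,.1168),(-.02,yo-.06,.1168)):
    print(P,((proj('side',place([.5475,-.2867,-.27],P))[0]+.5-[235,120])*4-.5+[400,0]).round(0),((proj('top',place([.5475,-.2867,-.27],P))[0]+.5-[310,160])*4.444-.5).round(0))
s=read_camera('side'); g=cv2.resize(s[120:160,365-235+0:0] if 0 else s[120:160,270:305],None,fx=4,fy=4,interpolation=cv2.INTER_CUBIC)
m=(g.min(2)>130).astype(np.uint8); nc,l,st,c=cv2.connectedComponentsWithStats(m); i=1+st[1:,4].argmax(); print(st[i])
P=cv2.approxPolyDP(cv2.findContours((l==i).astype(np.uint8),0,2)[0][0],5,True)[:,0]; print((P+[400+35*4,0]).tolist())
E
```

```text
(array([ 0.56966332, -0.25560856,  0.12250179]), array([0.53, 0.53]))
(array([ 0.52942655, -0.2472001 ,  0.12236014]), array([0.72, 0.74]))
(0.02, 0.018, 0.0728) [575. 116.] [177. 146.]
(-0.02, 0.018, 0.0728) [624. 131.] [161. 209.]
(0.02, 0.018, 0.1028) [577.  79.] [189. 140.]
(-0.02, 0.018, 0.1028) [627.  93.] [173. 204.]
(0.02, -0.041999999999999996, 0.1168) [618.  30.] [295. 165.]
(-0.02, -0.041999999999999996, 0.1168) [667.  43.] [278. 231.]
(0.02, 0.03, 0.0728) [567. 123.] [158. 141.]
(-0.02, 0.03, 0.0728) [616. 138.] [142. 204.]
(0.02, 0.03, 0.1028) [569.  85.] [170. 134.]
(-0.02, 0.03, 0.1028) [619. 100.] [153. 199.]
(0.02, -0.03, 0.1168) [610.  36.] [275. 159.]
(-0.02, -0.03, 0.1168) [660.  49.] [259. 225.]
[  33   36   71   96 4746]
[[583, 41], [573, 117], [622, 131], [625, 98], [634, 85], [635, 102], [641, 94], [643, 61], [636, 72], [635, 42], [607, 37], [584, 72]]
```

```bash
python3 - <<'E'
from h import *
s=read_camera('side').astype(np.float32); x0,y0=265,150
g=cv2.resize(s[y0:y0+32,x0:x0+45],None,fx=4,fy=4,interpolation=cv2.INTER_CUBIC)
m=((g[:,:,0]-g[:,:,2]>35)).astype(np.uint8); nc,l,st,c=cv2.connectedComponentsWithStats(m); i=1+st[1:,4].argmax(); print(st[i])
H=cv2.convexHull(cv2.findContours((l==i).astype(np.uint8),0,2)[0][0])
D=cv2.distanceTransform
hp=((H[:,0]+.5)/4-.5+[x0,y0])
B=np.array([(a*.035,b*.045,z) for a in(1,-1) for b in(1,-1) for z in(0,.025)])
cnt=((cv2.findContours((l==i).astype(np.uint8),0,1)[0][0][:,0]+.5)/4-.5+[x0,y0]).astype(np.float32)
cnt=cnt[cnt[:,1]>cnt[:,1].min()+4]   # skip the top part, shaded by the gripper
def f(q):
    h=cv2.convexHull(proj('side',place(q,B)).astype(np.float32)); return [cv2.pointPolygonTest(h,(float(a),float(b)),True) for a,b in cnt]
r=least_squares(f,[.547,-.2885,-.27],loss='soft_l1',f_scale=.3,diff_step=1e-4); print(r.x,np.abs(r.fun).mean())
E
```

```text
[  21   14  140  100 8776]
[ 0.54577043 -0.29617609 -0.25430197] 0.41699502459400395
```

```bash
python3 -m jog '[[0,-0.1,2,0,0,0,2],[0,-0.1,3.5,0,0,0,2],[0,-0.1,4.3,0,0,0,2],[0,-0.1,4.7,0,0,0,2],[0,-0.1,5,0,0,0,2]]'; python3 -m jog '[[0,0,0.1,0,0,0,2],[0,0,0.2,0,0,0,2]]'
```

```text
clock: 11.48
tcp_pos: [0.5455, -0.2884, 0.0544]
tcp_rot: [0.0, 0.796, 0.605, 0.0]
ft_force: [-0.8, 0.1, -2.6]
width: 0.457
gripper_force: 60.9
clock: 11.72
tcp_pos: [0.5455, -0.2884, 0.0528]
tcp_rot: [0.0, 0.796, 0.605, 0.0]
ft_force: [0.4, 0.3, -2.9]
width: 0.457
gripper_force: 60.9
```

```bash
python3 -m jog '[[0,0,0.1,0,0,0,2],[0,0,0.2,0,0,0,2]]'
```

```text
clock: 11.98
tcp_pos: [0.5455, -0.2884, 0.0527]
tcp_rot: [0.0, 0.796, 0.605, -0.0]
ft_force: [-6.0, 2.2, 15.3]
width: 0.454
gripper_force: 62.8
```

```bash
python3 -m jog '[[0,0,-0.2,0,0,0,6.5],[0,0,-0.2,0,0,0,6.5],[0,0,-0.2,0,0,0,6.5],[0,0,-4,0,0,0,6.5],[0,0,-8,0,0,0,6.5],[0,0,-9,0,0,0,6.5],[0,0,-9,0,0,0,6.5]]'; python3 - <<'E'
from h import *
print(go(.4477,-.0715,.12,.04)); print(go(.4477,-.0715,.0355,.04))
t=read_camera('top'); s=read_camera('side')
r=lambda a,w,h:cv2.resize(a,(w,h),interpolation=cv2.INTER_CUBIC)
a=np.vstack([r(t[155:205,175:260],425,250),r(s[205:275,195:265],350,350)[:, :] if 0 else np.hstack([r(s[205:255,195:250],330,300),np.zeros((300,95,3),np.uint8)])])
b=np.vstack([r(s[135:185,260:310],300,300),r(t[185:220,330:372],300,250)])
cv2.imwrite('pics/p4.png',np.hstack([a,b])[:,:,::-1])
E
```

```text
clock: 12.85
tcp_pos: [0.5453, -0.2884, 0.1407]
tcp_rot: [0.0, 0.796, 0.605, 0.0]
ft_force: [-0.7, -0.1, -0.1]
width: 0.763
gripper_force: 0.0
[18.29, -15.2, 2.05, 0.04, 0.03, -17.77]
[18.3, -15.21, 10.5, 0.04, 0.03, -17.77]
```

View pics/p4.png

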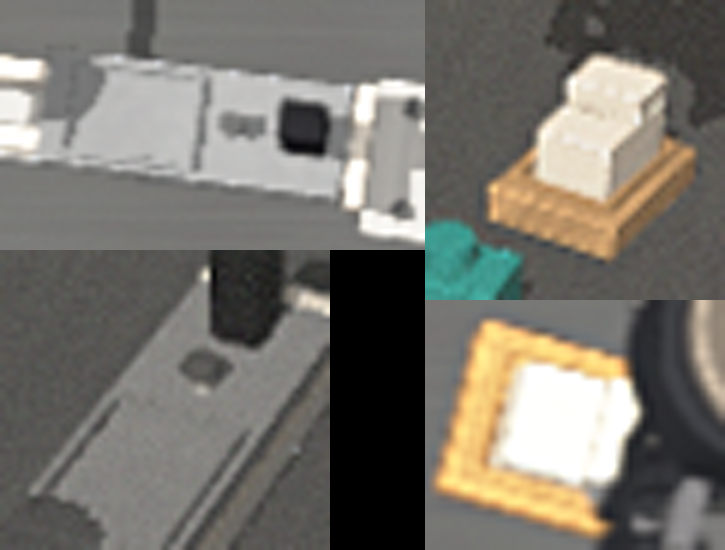

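Stepped block sits flat and square in the cradle with the step at its -y end (image upper right). The empty nest shows lip shadows from (203,80) to (198,168) and from about (78,60) to (70,148) in the upper left. Computing the nest centre and fetching the bossed block.

```bash
python3 - <<'E'
from h import *
f=lambda p:(np.array(p)+.5)/5-.5+[175,155]
W=lambda p,z=.045:onplane('top',f(p),z)[:2]
a,b=W((200.5,124)),W((74,104)); d=(b-a); print('a,b',a,b,np.linalg.norm(d),'yaw',-d[0]/d[1],'centre',(a+b)/2+d/np.linalg.norm(d)*.002)
print('plunger',W((241,125),.047),'grip top',W((303,126),.103))
# plate long edges: upper (100,55)-(350,90), lower (0,155)-(345,197)
for e in(((100,55),(350,90)),((75,163),(345,197))): u,v=[W(q,.043) for q in e]; print('edge',u,v,-(u-v)[0]/(u-v)[1])
E
python3 -m jog '[[5,-4,2,0,0,-8,6.5],[10,-8,2,0,0,-16,6.5],[14.5,-12,2,0,0,-17.8,6.5],[18.3,-15.2,2,0,0,-17.8,6.5],[18.3,-15.2,2,0,0,-17.8,6.5],[18.3,-15.2,5,0,0,-17.8,6.5],[18.3,-15.2,8,0,0,-17.8,6.5],[18.3,-15.2,10,0,0,-17.8,6.5],[18.3,-15.2,10.4,0,0,-17.8,6.5],[18.3,-15.2,10.4,0,0,-17.8,6.5]]'
```

```text
a,b [0.60779874 0.09202623] [0.618225   0.16205155] 0.07079725811000263 yaw -0.1488927146166101 centre [0.61330641 0.12901708]
plunger [0.60716912 0.06953932] grip top [0.59818194 0.03355892]
edge [0.64631932 0.14876593] [0.62815604 0.00965551] -0.13056729332305
edge [0.58558387 0.16079978] [0.56820437 0.011723  ] -0.1165809177987564
clock: 14.2
tcp_pos: [0.4476, -0.0717, 0.0362]
tcp_rot: [-0.0, 0.693, 0.721, -0.0]
ft_force: [0.3, 0.8, -0.4]
width: 0.763
gripper_force: 0.0
```

```bash
python3 -m jog '[[0,0,0,0,0,0,2],[0,0,0,0,0,0,2],[0,0,0,0,0,0,2],[0,0,0,0,0,0,2],[0,0,0,0,0,0,2],[0,0,0,0,0,0,2]]'; python3 -c "
from h import *
print(monitor.state()['tcp_pos'],go(.612,.13,.15,-.118))"
```

```text
clock: 14.95
tcp_pos: [0.4486, -0.0716, 0.0376]
tcp_rot: [0.001, 0.693, 0.721, 0.0]
ft_force: [-1.0, -0.7, 5.8]
width: 0.449
gripper_force: 61.2
[ 0.4486342  -0.07155193  0.03756242] [19.47, 17.16, -11.22, 0.13, 0.04, 9.07]
```

```bash
python3 -m jog '[[0,0,-2,0,0,0,2],[0,0,-7,0,0,0,2],[2,2,-12,0,0,3,2],[7,6,-12.5,0,0,6,2],[12,10,-12.5,0,0,9.1,2],[16,14,-12,0,0,9.1,2],[19.5,17.2,-10,0,0,9.1,2],[19.5,17.2,-8,0,0,9.1,2],[19.5,17.2,-8,0,0,9.1,2],[19.5,17.2,-8,0,0,9.1,2],[19.5,17.2,-8,0,0,9.1,2]]'; python3 - <<'E'
from h import *
print(go(.612,.13,.079,-.118))
s=read_camera('side'); t=read_camera('top')
x0,y0=200,185; g=cv2.resize(s[y0:y0+75,x0:x0+60],None,fx=4,fy=4,interpolation=cv2.INTER_CUBIC)
m=(g.min(2)>140).astype(np.uint8); nc,l,st,c=cv2.connectedComponentsWithStats(m)
for i in range(1,nc):
    if st[i,4]>800:
        P=cv2.approxPolyDP(cv2.findContours((l==i).astype(np.uint8),0,2)[0][0],6,True)[:,0]; print(st[i],((P+.5)/4-.5+[x0,y0]).round(1).tolist())
tc=monitor.state()['tcp_pos']; b=tc[2]-.0336
for P in((.02,.03,0),(-.02,.03,0),(-.02,-.03,0),(.02,.03,.03),(-.02,.03,.03)): print(P,proj('side',place([tc[0],tc[1],-.118],np.array(P)+[0,0,b]))[0].round(1),proj('top',place([tc[0],tc[1],-.118],np.array(P)+[0,0,b]))[0].round(1))
x0,y0=180,155; g=cv2.resize(t[y0:y0+50,x0:x0+60],None,fx=4,fy=4,interpolation=cv2.INTER_CUBIC); m=(g.min(2)>225).astype(np.uint8); nc,l,st,c=cv2.connectedComponentsWithStats(m)
for i in range(1,nc):
    if st[i,4]>400: print('top',(cv2.approxPolyDP(cv2.findContours((l==i).astype(np.uint8),0,2)[0][0],5,True)[:,0]/4-.4+[x0,y0]).round(1).tolist())
E
```

```text
clock: 16.32
tcp_pos: [0.6119, 0.1293, 0.1176]
tcp_rot: [0.001, 0.748, 0.663, 0.0]
ft_force: [0.7, 0.0, -0.6]
width: 0.448
gripper_force: 60.8
[0.07, -0.01, 3.86, 0.1, 0.02, -0.11]
[   0   89   85  130 7654] [[200.9, 208.4], [201.6, 219.6], [199.6, 223.4], [201.4, 233.9], [217.1, 239.1], [217.4, 228.6], [220.6, 223.6], [219.4, 208.6], [213.6, 207.1], [203.1, 218.9]]
(0.02, 0.03, 0) [199.2 235.7] [189.4 166.7]
(-0.02, 0.03, 0) [216.5 241. ] [187.2 181.4]
(-0.02, -0.03, 0) [229.5 223.8] [209.5 184.2]
(0.02, 0.03, 0.03) [198.2 224.4] [187.8 164.6]
(-0.02, 0.03, 0.03) [215.8 229.7] [185.5 179.6]
```

```bash
python3 -m jog '[[0.1,0,1.5,0,0,0,2],[0.1,0,2.7,0,0,0,2],[0.1,0,3.4,0,0,0,2],[0.1,0,3.8,0,0,0,2],[0.1,0,4,0,0,0,2],[0.1,0,4.1,0,0,0,2]]'
```

```text
clock: 17.18
tcp_pos: [0.6114, 0.1316, 0.0766]
tcp_rot: [0.0, 0.748, 0.664, -0.001]
ft_force: [-5.0, -1.8, 9.2]
width: 0.451
gripper_force: 62.0
```

```bash
python3 -m jog '[[0,0,0.1,0,0,0,2],[0,0,0.2,0,0,0,2]]'
```

```text
clock: 17.42
tcp_pos: [0.6115, 0.1316, 0.0765]
tcp_rot: [0.0, 0.748, 0.664, -0.001]
ft_force: [-8.0, -2.3, 20.7]
width: 0.45
gripper_force: 63.3
```

```bash
python3 -m jog '[[0,0,-0.3,0,0,0,6.5],[0,0,-0.3,0,0,0,6.5],[0,0,-0.3,0,0,0,6.5],[0,0,-4,0,0,0,6.5],[0,0,-8,0,0,0,6.5],[0,0,-9,0,0,0,6.5],[0,0,-9,0,0,0,6.5]]'; python3 - <<'E'
from h import *
print(go(.5995,.034,.16,-.118))
s=read_camera('side'); x0,y0=195,205; g=cv2.resize(s[y0:y0+60,x0:x0+50],None,fx=4,fy=4,interpolation=cv2.INTER_CUBIC)
m=(g.min(2)>140).astype(np.uint8); nc,l,st,c=cv2.connectedComponentsWithStats(m)
for i in range(1,nc):
    if st[i,4]>800:
        P=cv2.approxPolyDP(cv2.findContours((l==i).astype(np.uint8),0,2)[0][0],6,True)[:,0]; print(st[i],((P+.5)/4-.5+[x0,y0]).round(1).tolist())
for P in((.02,.03,.043),(-.02,.03,.043),(-.02,-.03,.043),(.02,.03,.073),(-.02,.03,.073),(-.02,-.03,.073),(0,0,.087)): print(P,proj('side',place([.6115,.1316,-.118],P))[0].round(1))
E
```

```text
clock: 18.3
tcp_pos: [0.6118, 0.1314, 0.1636]
tcp_rot: [0.0, 0.748, 0.664, 0.0]
ft_force: [0.5, -0.3, -1.2]
width: 0.762
gripper_force: 0.0
[-9.82, -0.07, 0.36, 0.04, 0.0, -0.03]
[  25   70  120  131 8088] [[214.9, 222.1], [201.4, 237.9], [200.9, 244.6], [217.4, 254.6], [218.4, 243.9], [230.6, 227.4]]
(0.02, 0.03, 0.043) [200.3 250.8]
(-0.02, 0.03, 0.043) [217.1 256.3]
(-0.02, -0.03, 0.043) [229.8 238.7]
(0.02, 0.03, 0.073) [199.4 240.2]
(-0.02, 0.03, 0.073) [216.5 245.6]
(-0.02, -0.03, 0.073) [229.5 228.3]
(0, 0, 0.087) [214.4 229.1]
```

```bash
python3 -m jog '[[-5,0,0,0,0,0,6.5],[-9.8,-0.1,0.3,0,0,0,6.5],[-9.8,-0.1,0.3,0,0,0,6.5],[-9.8,-0.1,3,0,0,0,6.5],[-9.8,-0.1,5.5,0,0,0,6.5],[-9.8,-0.1,7.4,0,0,0,6.5],[-9.8,-0.1,7.9,0,0,0,6.5],[-9.8,-0.1,7.9,0,0,0,6.5]]';python3 -m jog '[[0,0,0,0,0,0,3.5],[0,0,0,0,0,0,3.5],[0,0,0,0,0,0,3.5],[0,0,0,0,0,0,3.5]]'; python3 -c "
from h import *
print(go(.5995,.034,.085,-.118))"
```

```text
clock: 19.35
tcp_pos: [0.5992, 0.0346, 0.0843]
tcp_rot: [-0.0, 0.748, 0.664, -0.0]
ft_force: [0.2, 0.5, -0.2]
width: 0.761
gripper_force: 0.0
clock: 19.85
tcp_pos: [0.5992, 0.0342, 0.0847]
tcp_rot: [0.0, 0.748, 0.664, 0.0]
ft_force: [-0.2, 1.1, 0.3]
width: 0.41
gripper_force: 0.0
[-0.02, 0.03, -0.03, 0.02, 0.01, -0.02]
```

```bash
python3 -m jog '[[0,0,0,0,0,0,2.6],[0,0,0,0,0,0,2],[0,0,0,0,0,0,1],[0,0,0,0,0,0,1],[0,0,0,0,0,0,1],[0,0,0,0,0,0,1]]'; python3 - <<'E'
from h import *
s=monitor.state(); print(s['tcp_pos'],s['ft_force'])
E
```

```text
clock: 20.6
tcp_pos: [0.6005, 0.034, 0.0849]
tcp_rot: [0.001, 0.748, 0.664, 0.001]
ft_force: [5.2, -1.1, -0.2]
width: 0.248
gripper_force: 58.8
[0.60048567 0.03404127 0.0848736 ] [ 5.18142071 -1.05626358 -0.18315238]
```

```bash
cat > ck.py <<'E'
import sys; from h import *
s=monitor.state(); u=np.array([.118,.993]); v=np.array([.993,-.118]); d=s['tcp_pos'][:2]-[.6005,.0340]
r=-(s['ft_force'][:2]@u); print(f"{s['clock']:.2f} trav {d@u*1e3:.2f} lat {d@v*1e3:.2f} resist {r:.1f} latF {s['ft_force'][:2]@v:.1f} Fz {s['ft_force'][2]:.1f} w {s['width']:.3f}")
sys.exit(r>float(sys.argv[1]))
E
python3 -m jog '[[0.3,0.1,0,0,0,0,1],[0.8,0.1,0,0,0,0,1],[1.4,0.1,0,0,0,0,1],[2,0.1,0,0,0,0,1],[2,0.1,0,0,0,0,1]]' >/dev/null; python3 ck.py 12 && python3 -m jog '[[0.7,0,0,0,0,0,1],[1.4,0,0,0,0,0,1],[2,0,0,0,0,0,1],[2,0,0,0,0,0,1]]' >/dev/null; python3 ck.py 12
```

```text
21.23 trav 18.53 lat 0.05 resist 3.3 latF 1.6 Fz 2.0 w 0.247
21.23 trav 18.53 lat 0.05 resist 3.3 latF 1.6 Fz 2.0 w 0.247False
False
```

```bash
sed -i 's/sys.exit(r>float(sys.argv\[1\]))/sys.exit(int(r>float(sys.argv[1])))/' ck.py
python3 -m jog '[[0.7,0,0,0,0,0,1],[1.4,0,0,0,0,0,1],[2,0,0,0,0,0,1],[2,0,0,0,0,0,1]]' >/dev/null; python3 ck.py 12 && python3 -m jog '[[0.6,0,0,0,0,0,1],[1.2,0,0,0,0,0,1],[1.6,0,0,0,0,0,1],[1.6,0,0,0,0,0,1]]' >/dev/null; python3 ck.py 12
```

```text
21.73 trav 39.36 lat 0.07 resist 2.9 latF 2.3 Fz 3.1 w 0.248
22.23 trav 54.79 lat 0.10 resist 3.4 latF 2.7 Fz 4.2 w 0.249
```

```bash
J="python3 -m jog"
python3 -m jog '[[0.3,0,0,0,0,0,1],[0.6,0,0,0,0,0,1],[0.6,0,0,0,0,0,1]]' >/dev/null; python3 ck.py 7 && python3 -m jog '[[0.1,0,0,0,0,0,1],[0.1,0,0,0,0,0,1]]' >/dev/null && python3 ck.py 7 && python3 -m jog '[[0.1,0,0,0,0,0,1],[0.1,0,0,0,0,0,1]]' >/dev/null && python3 ck.py 7 && python3 -m jog '[[0.1,0,0,0,0,0,1],[0.1,0,0,0,0,0,1]]' >/dev/null && python3 ck.py 7 && python3 -m jog '[[0.1,0,0,0,0,0,1],[0.1,0,0,0,0,0,1]]' >/dev/null && python3 ck.py 7 && python3 -m jog '[[0.1,0,0,0,0,0,1],[0.1,0,0,0,0,0,1]]' >/dev/null && python3 ck.py 7 && python3 -m jog '[[0.1,0,0,0,0,0,1],[0.1,0,0,0,0,0,1]]' >/dev/null && python3 ck.py 7 && python3 -m jog '[[0.1,0,0,0,0,0,1],[0.1,0,0,0,0,0,1]]' >/dev/null && python3 ck.py 7 && python3 -m jog '[[0.1,0,0,0,0,0,1],[0.1,0,0,0,0,0,1]]' >/dev/null && python3 ck.py 7 && python3 -m jog '[[0.1,0,0,0,0,0,1],[0.1,0,0,0,0,0,1]]' >/dev/null && python3 ck.py 7 && python3 -m jog '[[0.1,0,0,0,0,0,1],[0.1,0,0,0,0,0,1]]' >/dev/null && python3 ck.py 7 && python3 -m jog '[[0.1,0,0,0,0,0,1],[0.1,0,0,0,0,0,1]]' >/dev/null && python3 ck.py 7
```

```text
22.60 trav 60.82 lat 0.13 resist 4.8 latF 2.3 Fz 3.5 w 0.248
22.85 trav 61.08 lat 0.12 resist 6.3 latF 2.1 Fz 4.9 w 0.250
23.10 trav 61.70 lat 0.10 resist 6.3 latF 2.7 Fz 5.1 w 0.250
23.35 trav 62.78 lat 0.12 resist 5.7 latF 2.1 Fz 5.1 w 0.247
23.60 trav 63.46 lat 0.15 resist 6.8 latF 2.2 Fz 6.2 w 0.248
23.85 trav 64.59 lat 0.14 resist 7.1 latF 1.8 Fz 5.9 w 0.249
```

```bash

python3 -m jog '[[0.1,0,-0.05,0,0,0,1],[0.1,0,-0.05,0,0,0,1]]' >/dev/null; python3 ck.py 9.5 && python3 -m jog '[[0.1,0,0,0,0,0,1],[0.1,0,0,0,0,0,1]]' >/dev/null && python3 ck.py 9.5 && python3 -m jog '[[0.1,0,0,0,0,0,1],[0.1,0,0,0,0,0,1]]' >/dev/null && python3 ck.py 9.5 && python3 -m jog '[[0.1,0,0,0,0,0,1],[0.1,0,0,0,0,0,1]]' >/dev/null && python3 ck.py 9.5 && python3 -m jog '[[0.1,0,0,0,0,0,1],[0.1,0,0,0,0,0,1]]' >/dev/null && python3 ck.py 9.5 && python3 -m jog '[[0.1,0,0,0,0,0,1],[0.1,0,0,0,0,0,1]]' >/dev/null && python3 ck.py 9.5 && python3 -m jog '[[0.1,0,0,0,0,0,1],[0.1,0,0,0,0,0,1]]' >/dev/null && python3 ck.py 9.5 && python3 -m jog '[[0.1,0,0,0,0,0,1],[0.1,0,0,0,0,0,1]]' >/dev/null && python3 ck.py 9.5 && python3 -m jog '[[0.1,0,0,0,0,0,1],[0.1,0,0,0,0,0,1]]' >/dev/null && python3 ck.py 9.5 && python3 -m jog '[[0.1,0,0,0,0,0,1],[0.1,0,0,0,0,0,1]]' >/dev/null && python3 ck.py 9.5 && python3 -m jog '[[0.1,0,0,0,0,0,1],[0.1,0,0,0,0,0,1]]' >/dev/null && python3 ck.py 9.5 && python3 -m jog '[[0.1,0,0,0,0,0,1],[0.1,0,0,0,0,0,1]]' >/dev/null && python3 ck.py 9.5
```

```text
24.10 trav 65.20 lat 0.13 resist 6.6 latF 2.7 Fz 2.9 w 0.250
24.35 trav 66.35 lat 0.10 resist 6.7 latF 2.6 Fz 3.2 w 0.249
24.60 trav 67.03 lat 0.14 resist 6.8 latF 3.2 Fz 4.1 w 0.249
24.85 trav 68.16 lat 0.12 resist 5.8 latF 3.2 Fz 3.6 w 0.249
25.10 trav 69.33 lat 0.15 resist 6.3 latF 2.2 Fz 2.8 w 0.252
25.35 trav 70.47 lat 0.13 resist 5.8 latF 1.6 Fz 2.3 w 0.252
25.60 trav 71.18 lat 0.13 resist 6.6 latF 2.4 Fz 3.0 w 0.250
25.85 trav 72.30 lat 0.14 resist 6.4 latF 1.9 Fz 2.1 w 0.252
26.10 trav 73.43 lat 0.14 resist 6.5 latF 3.4 Fz 3.3 w 0.251
26.35 trav 74.16 lat 0.12 resist 7.3 latF 2.5 Fz 2.4 w 0.252
26.60 trav 75.26 lat 0.14 resist 7.1 latF 1.4 Fz 3.1 w 0.247
26.85 trav 76.40 lat 0.15 resist 6.4 latF 3.4 Fz 2.7 w 0.251
```

```bash

python3 -m jog '[[0.1,0,0,0,0,0,1],[0.1,0,0,0,0,0,1]]' >/dev/null; python3 ck.py 9.5 && python3 -m jog '[[0.1,0,0,0,0,0,1],[0.1,0,0,0,0,0,1]]' >/dev/null && python3 ck.py 9.5 && python3 -m jog '[[0.1,0,0,0,0,0,1],[0.1,0,0,0,0,0,1]]' >/dev/null && python3 ck.py 9.5 && python3 -m jog '[[0.1,0,0,0,0,0,1],[0.1,0,0,0,0,0,1]]' >/dev/null && python3 ck.py 9.5 && python3 -m jog '[[0.1,0,0,0,0,0,1],[0.1,0,0,0,0,0,1]]' >/dev/null && python3 ck.py 9.5 && python3 -m jog '[[0.1,0,0,0,0,0,1],[0.1,0,0,0,0,0,1]]' >/dev/null && python3 ck.py 9.5 && python3 -m jog '[[0.1,0,0,0,0,0,1],[0.1,0,0,0,0,0,1]]' >/dev/null && python3 ck.py 9.5 && python3 -m jog '[[0.1,0,0,0,0,0,1],[0.1,0,0,0,0,0,1]]' >/dev/null && python3 ck.py 9.5 && python3 -m jog '[[0.1,0,0,0,0,0,1],[0.1,0,0,0,0,0,1]]' >/dev/null && python3 ck.py 9.5 && python3 -m jog '[[0.1,0,0,0,0,0,1],[0.1,0,0,0,0,0,1]]' >/dev/null && python3 ck.py 9.5 && python3 -m jog '[[0.1,0,0,0,0,0,1],[0.1,0,0,0,0,0,1]]' >/dev/null && python3 ck.py 9.5 && python3 -m jog '[[0.1,0,0,0,0,0,1],[0.1,0,0,0,0,0,1]]' >/dev/null && python3 ck.py 9.5 && python3 -m jog '[[0.1,0,0,0,0,0,1],[0.1,0,0,0,0,0,1]]' >/dev/null && python3 ck.py 9.5 && python3 -m jog '[[0.1,0,0,0,0,0,1],[0.1,0,0,0,0,0,1]]' >/dev/null && python3 ck.py 9.5 && python3 -m jog '[[0.1,0,0,0,0,0,1],[0.1,0,0,0,0,0,1]]' >/dev/null && python3 ck.py 9.5 && python3 -m jog '[[0.1,0,0,0,0,0,1],[0.1,0,0,0,0,0,1]]' >/dev/null && python3 ck.py 9.5
```

```text
27.10 trav 77.07 lat 0.14 resist 6.7 latF 2.5 Fz 3.8 w 0.254
27.35 trav 78.21 lat 0.15 resist 6.3 latF 2.6 Fz 2.9 w 0.250
27.60 trav 79.36 lat 0.18 resist 5.5 latF 2.7 Fz 2.9 w 0.250
27.85 trav 80.05 lat 0.15 resist 6.9 latF 2.9 Fz 3.1 w 0.251
28.10 trav 81.23 lat 0.14 resist 6.7 latF 2.6 Fz 3.4 w 0.249
28.35 trav 82.33 lat 0.15 resist 6.7 latF 2.7 Fz 3.4 w 0.253
28.60 trav 83.02 lat 0.16 resist 6.4 latF 2.3 Fz 3.6 w 0.251
28.85 trav 84.16 lat 0.17 resist 6.5 latF 2.2 Fz 2.8 w 0.249
29.10 trav 85.30 lat 0.14 resist 6.3 latF 2.4 Fz 2.3 w 0.248
29.35 trav 86.01 lat 0.14 resist 8.0 latF 3.2 Fz 3.9 w 0.246
29.60 trav 87.13 lat 0.15 resist 6.4 latF 3.2 Fz 2.9 w 0.248
29.85 trav 88.25 lat 0.17 resist 6.4 latF 2.7 Fz 3.0 w 0.250
30.10 trav 89.43 lat 0.15 resist 7.0 latF 3.3 Fz 2.9 w 0.250
30.35 trav 90.10 lat 0.18 resist 7.0 latF 2.2 Fz 4.0 w 0.248
30.60 trav 91.23 lat 0.18 resist 6.4 latF 3.2 Fz 2.3 w 0.250
30.85 trav 92.39 lat 0.15 resist 6.6 latF 2.8 Fz 2.5 w 0.249
```

```bash

python3 -m jog '[[0.1,0,0,0,0,0,1],[0.1,0,0,0,0,0,1]]' >/dev/null; python3 ck.py 9.5 && python3 -m jog '[[0.1,0,0,0,0,0,1],[0.1,0,0,0,0,0,1]]' >/dev/null && python3 ck.py 9.5 && python3 -m jog '[[0.1,0,0,0,0,0,1],[0.1,0,0,0,0,0,1]]' >/dev/null && python3 ck.py 9.5 && python3 -m jog '[[0.1,0,0,0,0,0,1],[0.1,0,0,0,0,0,1]]' >/dev/null && python3 ck.py 9.5 && python3 -m jog '[[0.1,0,0,0,0,0,1],[0.1,0,0,0,0,0,1]]' >/dev/null && python3 ck.py 9.5 && python3 -m jog '[[0.1,0,0,0,0,0,1],[0.1,0,0,0,0,0,1]]' >/dev/null && python3 ck.py 9.5 && python3 -m jog '[[0.1,0,0,0,0,0,1],[0.1,0,0,0,0,0,1]]' >/dev/null && python3 ck.py 9.5 && python3 -m jog '[[0.1,0,0,0,0,0,1],[0.1,0,0,0,0,0,1]]' >/dev/null && python3 ck.py 9.5 && python3 -m jog '[[0.1,0,0,0,0,0,1],[0.1,0,0,0,0,0,1]]' >/dev/null && python3 ck.py 9.5 && python3 -m jog '[[0.1,0,0,0,0,0,1],[0.1,0,0,0,0,0,1]]' >/dev/null && python3 ck.py 9.5 && python3 -m jog '[[0.1,0,0,0,0,0,1],[0.1,0,0,0,0,0,1]]' >/dev/null && python3 ck.py 9.5 && python3 -m jog '[[0.1,0,0,0,0,0,1],[0.1,0,0,0,0,0,1]]' >/dev/null && python3 ck.py 9.5 && python3 -m jog '[[0.1,0,0,0,0,0,1],[0.1,0,0,0,0,0,1]]' >/dev/null && python3 ck.py 9.5 && python3 -m jog '[[0.1,0,0,0,0,0,1],[0.1,0,0,0,0,0,1]]' >/dev/null && python3 ck.py 9.5 && python3 -m jog '[[0.1,0,0,0,0,0,1],[0.1,0,0,0,0,0,1]]' >/dev/null && python3 ck.py 9.5 && python3 -m jog '[[0.1,0,0,0,0,0,1],[0.1,0,0,0,0,0,1]]' >/dev/null && python3 ck.py 9.5
```

```text
31.10 trav 93.07 lat 0.17 resist 6.5 latF 2.7 Fz 3.3 w 0.253
31.35 trav 94.23 lat 0.17 resist 7.2 latF 2.9 Fz 3.7 w 0.251
31.60 trav 95.35 lat 0.19 resist 6.1 latF 3.4 Fz 3.2 w 0.250
31.85 trav 96.08 lat 0.19 resist 7.3 latF 1.8 Fz 4.0 w 0.242
32.10 trav 97.20 lat 0.18 resist 6.3 latF 2.0 Fz 2.9 w 0.252
32.35 trav 98.33 lat 0.16 resist 7.2 latF 2.3 Fz 2.6 w 0.252
32.60 trav 99.01 lat 0.19 resist 7.1 latF 1.5 Fz 3.7 w 0.253
32.85 trav 100.15 lat 0.19 resist 6.6 latF 3.5 Fz 2.8 w 0.247
33.10 trav 101.26 lat 0.20 resist 6.1 latF 2.4 Fz 2.0 w 0.251
33.35 trav 101.99 lat 0.20 resist 6.8 latF 2.5 Fz 3.4 w 0.247
33.60 trav 103.11 lat 0.17 resist 6.5 latF 2.1 Fz 3.4 w 0.248
33.85 trav 104.32 lat 0.16 resist 6.2 latF 2.1 Fz 3.1 w 0.250
34.10 trav 107.44 lat 0.21 resist 1.3 latF 4.9 Fz -1.1 w 0.249
34.35 trav 110.21 lat 0.21 resist 0.2 latF 5.7 Fz -2.1 w 0.247
34.60 trav 110.97 lat 0.23 resist 0.1 latF 6.1 Fz -2.3 w 0.246
34.85 trav 111.97 lat 0.19 resist 0.7 latF 5.9 Fz -1.4 w 0.248
```

```bash

python3 -m jog '[[0,0,0,0,0,0,1]]' >/dev/null; python3 ck.py 9.5; python3 -m jog '[[0,0,0,0,0,0,1]]' >/dev/null; python3 ck.py 9.5;python3 -m jog '[[-0.05,0,0,0,0,0,1],[-0.05,0,0,0,0,0,1]]' >/dev/null; python3 ck.py 9.5; python3 -m jog '[[-0.05,0,0,0,0,0,1],[-0.05,0,0,0,0,0,1]]' >/dev/null; python3 ck.py 9.5
```

```text
34.98 trav 111.92 lat 0.19 resist -0.3 latF 6.0 Fz -2.1 w 0.249
35.10 trav 111.95 lat 0.20 resist 0.1 latF 5.4 Fz -1.5 w 0.249
35.35 trav 111.94 lat 0.17 resist 0.0 latF 5.4 Fz -2.1 w 0.254
35.60 trav 111.70 lat 0.23 resist -1.1 latF 6.8 Fz -1.3 w 0.250
```

```bash

python3 -m jog '[[-0.05,0,0,0,0,0,1],[-0.05,0,0,0,0,0,1]]' >/dev/null; python3 ck.py 9.5; python3 -m jog '[[-0.05,0,0,0,0,0,1],[-0.05,0,0,0,0,0,1]]' >/dev/null; python3 ck.py 9.5;python3 -m jog '[[-0.05,0,0,0,0,0,1],[-0.05,0,0,0,0,0,1]]' >/dev/null; python3 ck.py 9.5; python3 -m jog '[[-0.05,0,0,0,0,0,1],[-0.05,0,0,0,0,0,1]]' >/dev/null; python3 ck.py 9.5
```

```text
35.85 trav 111.23 lat 0.19 resist -0.3 latF 6.0 Fz -3.1 w 0.251
36.10 trav 110.77 lat 0.18 resist -1.6 latF 5.9 Fz -2.8 w 0.252
36.35 trav 110.44 lat 0.20 resist -0.0 latF 6.7 Fz -2.3 w 0.248
36.60 trav 110.21 lat 0.15 resist -2.1 latF 7.0 Fz -1.5 w 0.254
```

```bash

python3 -m jog '[[-0.05,0.1,0,0,0,0,1],[-0.05,0.1,0,0,0,0,1]]' >/dev/null; python3 ck.py 9.5; python3 -m jog '[[-0.05,0,0,0,0,0,1],[-0.05,0,0,0,0,0,1]]' >/dev/null; python3 ck.py 9.5;python3 -m jog '[[-0.05,0,0,0,0,0,1],[-0.05,0,0,0,0,0,1]]' >/dev/null; python3 ck.py 9.5; python3 -m jog '[[-0.05,0,0,0,0,0,1],[-0.05,0,0,0,0,0,1]]' >/dev/null; python3 ck.py 9.5
```

```text
36.85 trav 109.87 lat 0.23 resist -3.5 latF 4.1 Fz -3.0 w 0.251
37.10 trav 109.62 lat 0.22 resist -4.7 latF 3.5 Fz -3.5 w 0.248
37.35 trav 109.51 lat 0.23 resist -4.0 latF 4.9 Fz -3.7 w 0.249
37.60 trav 109.43 lat 0.23 resist -5.5 latF 5.2 Fz -4.3 w 0.253
```

```bash

python3 -m jog '[[0.2,0,0,0,0,0,1],[0.4,0,0,0,0,0,1],[0.4,0,0,0,0,0,1]]' >/dev/null; python3 ck.py 8; python3 -m jog '[[0.1,0,0,0,0,0,1],[0.1,0,0,0,0,0,1]]' >/dev/null; python3 ck.py 8 && python3 -m jog '[[0.1,0,0,0,0,0,1],[0.1,0,0,0,0,0,1]]' >/dev/null && python3 ck.py 8 && python3 -m jog '[[0.1,0,0,0,0,0,1],[0.1,0,0,0,0,0,1]]' >/dev/null && python3 ck.py 8 && python3 -m jog '[[0.1,0,0,0,0,0,1],[0.1,0,0,0,0,0,1]]' >/dev/null && python3 ck.py 8
```

```text
37.98 trav 110.23 lat 0.22 resist -1.5 latF 2.2 Fz -0.1 w 0.253
38.23 trav 110.60 lat 0.24 resist 1.6 latF 1.0 Fz 0.6 w 0.250
38.48 trav 111.91 lat 0.26 resist 1.7 latF 1.0 Fz 1.0 w 0.254
38.73 trav 113.02 lat 0.29 resist 1.9 latF -0.1 Fz 1.1 w 0.250
38.98 trav 113.41 lat 0.29 resist 2.9 latF -1.3 Fz 2.6 w 0.251
```

```bash

python3 -m jog '[[0.05,0,0,0,0,0,1],[0.05,0,0,0,0,0,1]]' >/dev/null; python3 ck.py 8 && python3 -m jog '[[0.05,0,0,0,0,0,1],[0.05,0,0,0,0,0,1]]' >/dev/null && python3 ck.py 8 && python3 -m jog '[[0.05,0,0,0,0,0,1],[0.05,0,0,0,0,0,1]]' >/dev/null && python3 ck.py 8 && python3 -m jog '[[0.05,0,0,0,0,0,1],[0.05,0,0,0,0,0,1]]' >/dev/null && python3 ck.py 8 && python3 -m jog '[[0.05,0,0,0,0,0,1],[0.05,0,0,0,0,0,1]]' >/dev/null && python3 ck.py 8 && python3 -m jog '[[0.05,0,0,0,0,0,1],[0.05,0,0,0,0,0,1]]' >/dev/null && python3 ck.py 8
```

```text
39.23 trav 113.63 lat 0.28 resist 5.2 latF -2.3 Fz 3.8 w 0.250
39.48 trav 113.77 lat 0.24 resist 6.1 latF -2.9 Fz 2.9 w 0.251
39.73 trav 113.86 lat 0.26 resist 6.4 latF -3.4 Fz 4.6 w 0.254
39.98 trav 114.10 lat 0.26 resist 6.1 latF -3.0 Fz 4.5 w 0.251
40.23 trav 114.19 lat 0.27 resist 8.0 latF -3.2 Fz 5.9 w 0.254
40.48 trav 114.29 lat 0.27 resist 7.9 latF -3.2 Fz 6.2 w 0.252
```

```bash
cat > cap.py <<'E'
import sys; from h import *
for n in('side',): np.save(f'pics/c_{sys.argv[1]}.npy',np.mean([read_camera(n).astype(np.float32) for _ in range(3)],0))
E
python3 cap.py a; python3 ck.py 99
python3 -m jog '[[-0.1,0,0,0,0,0,1],[-0.2,0,0,0,0,0,1],[-0.3,0,0,0,0,0,1],[-0.3,0,0,0,0,0,1]]' >/dev/null; python3 ck.py 99; python3 cap.py b
python3 -m jog '[[-0.1,0,0,0,0,0,1],[-0.2,0,0,0,0,0,1],[-0.3,0,0,0,0,0,1],[-0.3,0,0,0,0,0,1]]' >/dev/null; python3 ck.py 99; python3 cap.py c
python3 -m jog '[[-0.1,0,0,0,0,0,1],[-0.2,0,0,0,0,0,1],[-0.2,0,0,0,0,0,1]]' >/dev/null; python3 ck.py 99; python3 cap.py d
python3 - <<'E'
from h import *
I={k:np.load(f'pics/c_{k}.npy') for k in'abcd'}
g=I['a'].mean(2)
for k in'abcd':
    m=(I[k].min(2)>140).astype(np.uint8); m[:, :150]=0; m[:,235:]=0; m[:225]=0; m[320:]=0
    nc,l,st,c=cv2.connectedComponentsWithStats(m); print(k,[(st[i].tolist(),c[i].round(2).tolist()) for i in range(1,nc) if st[i,4]>60])
w=place([.6115,.1316,-.118],[0,0,.06])[0]; print(proj('side',w),proj('side',w+[.0131,.1102,0]),proj('side',w+[.0132,.1112,0]))
np.save('pics/x.npy',g)
E
```

```text
40.62 trav 114.27 lat 0.26 resist 8.0 latF -3.4 Fz 5.4 w 0.251
41.12 trav 113.93 lat 0.27 resist 4.3 latF -2.3 Fz 3.4 w 0.249
41.77 trav 112.13 lat 0.27 resist -1.2 latF -2.4 Fz -0.1 w 0.249
42.30 trav 109.91 lat 0.28 resist -2.9 latF -2.2 Fz -1.0 w 0.246
a [([168, 258, 37, 36, 627], [184.21, 274.85]), ([150, 297, 39, 23, 478], [167.01, 311.0])]
b [([168, 258, 38, 36, 619], [184.36, 274.79]), ([150, 298, 38, 22, 478], [166.96, 310.95])]
c [([168, 258, 38, 35, 607], [184.81, 274.13]), ([150, 297, 39, 23, 497], [167.39, 310.62])]
d [([168, 258, 39, 35, 596], [185.24, 273.76]), ([150, 296, 39, 24, 515], [167.79, 310.26])]
[[214.9938692  238.76299913]] [[187.9715703  273.93192599]] [[187.70846256 274.28829105]]
```

```bash
python3 - <<'E'
from h import *
I={k:np.load(f'pics/c_{k}.npy').mean(2).astype(np.float32) for k in'abcd'}
for nm,(x0,y0,x1,y1) in(('block',(164,254,210,298)),('far plate',(140,290,195,340)),('mat',(280,195,330,240)),('gauge base',(105,265,160,310))):
    for k in'bcd':
        try:
            cc,W=cv2.findTransformECC(I['a'][y0:y1,x0:x1],I[k][y0:y1,x0:x1],np.eye(2,3,dtype=np.float32),cv2.MOTION_TRANSLATION,(3,200,1e-6),None,5); d=W[:,2]
            print(nm,k,d.round(3),'mm back',((d@[.263,-.356])/.196).round(2),round(cc,4))
        except Exception as e: print(nm,k,'fail')
E
```

```text
block b [ 0.094 -0.05 ] mm back 0.22 0.9992
block c [ 0.452 -0.575] mm back 1.65 0.9864
block d [ 0.917 -1.135] mm back 3.29 0.9856
far plate b [-0.    -0.008] mm back 0.01 0.9996
far plate c [ 0.074 -0.093] mm back 0.27 0.995
far plate d [ 0.095 -0.071] mm back 0.26 0.9866
mat b [ 0.022 -0.007] mm back 0.04 0.9998
mat c [ 0.005 -0.001] mm back 0.01 0.9998
mat d [ 0.022 -0.   ] mm back 0.03 0.9998
gauge base b [-0.003 -0.009] mm back 0.01 0.9998
gauge base c [ 0.007 -0.009] mm back 0.03 0.9998
gauge base d [ 0.004 -0.012] mm back 0.03 0.9998
```

```bash

python3 -m jog '[[0.1,-0.05,0,0,0,0,1],[0.2,-0.1,0,0,0,0,1],[0.2,-0.1,0,0,0,0,1]]' >/dev/null; python3 ck.py 99
python3 -m jog '[[0.1,0,0,0,0,0,1],[0.2,0,0,0,0,0,1],[0.2,0,0,0,0,0,1]]' >/dev/null; python3 ck.py 99
python3 -m jog '[[0.1,0,0,0,0,0,1],[0.2,0,0,0,0,0,1],[0.2,0,0,0,0,0,1]]' >/dev/null; python3 ck.py 6 && python3 -m jog '[[0.1,0,0,0,0,0,1],[0.2,0,0,0,0,0,1],[0.2,0,0,0,0,0,1]]' >/dev/null; python3 ck.py 8.5 && python3 -m jog '[[0.05,0,0,0,0,0,1],[0.1,0,0,0,0,0,1],[0.1,0,0,0,0,0,1]]' >/dev/null; python3 ck.py 99
```

```text
42.83 trav 110.08 lat 0.25 resist -0.5 latF -1.0 Fz -3.2 w 0.247
43.20 trav 112.44 lat 0.21 resist 0.9 latF 1.6 Fz -3.2 w 0.249
43.58 trav 113.63 lat 0.22 resist 4.5 latF 2.1 Fz -3.4 w 0.248
43.95 trav 114.10 lat 0.23 resist 6.4 latF 1.8 Fz -0.6 w 0.254
44.33 trav 114.25 lat 0.25 resist 8.3 latF 0.5 Fz -0.5 w 0.249
```

```bash

python3 -m jog '[[-0.2,0,0,0,0,0,1],[-0.4,0,0,0,0,0,1],[-0.6,0,0,0,0,0,1],[-0.7,0,0,0,0,0,1],[-0.7,0,0,0,0,0,1],[-0.65,0,0,0,0,0,1],[-0.65,0,0,0,0,0,1]]' >/dev/null; python3 ck.py 99; python3 -m jog '[[0,0,0,0,0,0,1],[0,0,0,0,0,0,1],[0,0,0,0,0,0,1]]' >/dev/null; python3 ck.py 99
python3 - <<'E'
from h import *
s=read_camera('side'); t=read_camera('top')
m=(s.min(2)>140).astype(np.uint8); m[:,:155]=0; m[:,235:]=0; m[:225]=0; m[295:]=0
nc,l,st,c=cv2.connectedComponentsWithStats(m); print([(st[i].tolist()) for i in range(1,nc) if st[i,4]>60])
# stem tip, side crop (85,395): bias-corrected
p=full('side',(85,395))-[1.4,-1.8]; w=onplane('side',p,.098); print('stem',w,'nest now',place([.6115,.1316,-.118],[0,.1115,.043])[0])
E
```

```text
45.20 trav 112.39 lat 0.21 resist 1.3 latF 5.6 Fz -6.3 w 0.251
45.58 trav 112.42 lat 0.19 resist 0.3 latF 5.8 Fz -5.4 w 0.249
[[168, 258, 38, 35, 608]]
stem [0.63032396 0.29171713 0.098     ] nest now [0.62462649 0.24232464 0.043     ]
```

```bash

python3 -m jog '[[-0.1,0.1,-0.05,0,0,0,1],[-0.1,0.1,-0.05,0,0,0,1],[-0.1,0.1,-0.05,0,0,0,1]]' >/dev/null; python3 ck.py 99; python3 -c "
from rig import order
print(order.sign_off())"
```

```text
46.05 trav 111.05 lat 0.25 resist -1.8 latF 4.0 Fz -11.0 w 0.251
the job is handed in; nothing more can be done
None
```

The job is handed in at about 46 s. The two white blocks are swapped, and the carriage is held by its grip at about 111 mm of travel. I take that as the notch because resistance rose 6–8 N on the gauge side and about 5.5 N on the loading side. I could not see the ball itself. I moved back and forth across the notch to check both sides before settling.

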